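# Punch the service mark on a repaired enclosure

### The job

Take the blue-handled marking punch from its black holder and stamp the white spot on the aluminium enclosure that lies on the sloped rest: press the punch square to the sloped face, die inside the white spot, with a steady push of about 13 N (never above 22 N) for about a second. Then lift it straight off without dragging the floating enclosure sideways, and stand the punch back in its holder, fully down and let go. Leave the jar, tin and phone where they are.

Things in the scene. Friction and masses are not known exactly. Their poses are not given: they have to be found in the camera images.
- punch: Marking punch, 190 g, upright in the holder. Origin: centre of the underside of its steel collar (28 mm wide, 6 mm high); z up the handle. Round blue handle 20 mm wide, to 84 mm above the origin. Below: flat-ended round die pin 10 mm wide, clamped at a projection that differs each time, 18 to 32 mm below the origin: not measured, hidden in the holder, fixed in use. Its yaw does not matter
- holder: Fixed black block 70 x 70 mm, 45 mm high, on a 90 x 90 x 4 mm grey foot. Origin: centre of its underside. One round hole, 19 mm wide and 40 mm deep, in the middle of its top
- socket (a point): Centre of the mouth of the holder's hole, level with the holder's top, 45 mm above the table; z up. The punch is fully home when its origin is at this point
- device: Aluminium enclosure 110 x 76 x 14 mm on a fixed grey rest (foot 150 x 120 mm, all below 90 mm). Its face slopes 0.21 rad (12 degrees). Origin 24 mm under the middle of its top face; x along the long side, up the slope (away from the robot at yaw 0), z square out of the face. On springs: along -z it yields 1 mm per 8 N, stops at 12 mm; along its face 1 mm per 2.5 N
- mark (a point): Centre of the white spot (22 mm diameter, with a red rim 29 mm wide) on the enclosure's top face, 12 mm along x and 8 mm along y from the middle of the face. Axes as the enclosure's: z square out of the face. The die end must press here
- pad_x (a joint): Sideways shift of the enclosure along its x, m, 0 at rest
- pad_y (a joint): Sideways shift of the enclosure along its y, m, 0 at rest
- jar: Bystander: amber screw jar with a red cap, 54 mm diameter, 65 mm high. Origin: centre of its underside
- tin: Bystander: white and blue flat tin, 64 x 96 x 22 mm. Origin: centre of its underside
- phone: Bystander: black phone lying flat, 72 x 145 x 9 mm, its long side along its y. Origin: centre of its underside
Things that resemble listed ones, but are neither listed nor needed, are in the scene too. There is more than one size of the punch; the job needs the largest.

How it is judged:
By the outcome, as a careful person would: the job done as asked, in the order asked, and still so for the second after the job is handed in, with the robot touching nothing.
It also fails if it takes over 64 s, if anything falls off the work surface, if the arm or the gripper's body presses on something with over 40 N, if the wrist force passes 120 N, or if a joint passes its speed limit or range.

### The arm

A 7-joint arm with a two-finger parallel gripper is mounted at the origin on the work surface. World frame = base frame: x ahead of the robot, y to its left, z up, the work surface at z = 0. Lengths are in m, angles in rad, forces in N, time in s.
With the tool pointing down it reaches from about 0.4 to 0.85 m from the base axis. Payload 10.4 kg.
Tool frame: the origin (TCP) lies on the centre line of the jaws, within the pads' length; the fingertips stand r.tip_extent ahead of it and the grasp point (between the pads) lies 8 mm behind it (r.tip_extent is the distance from the TCP to the fingertips, in m); z points along the fingers, y is the direction in which the jaws open and shut (so a half turn about z gives the same grasp; the last joint's range is limited). The gripper opens to 87 mm and grips with 3 to 60 N. Pads are 19 mm wide; open, the fingers measure 117 mm over their backs; the gripper's body (75 mm by 190 mm) begins 51 mm behind the grasp point.
Start: joints at [-1.193, 0.332, -0.065, 1.46, 0.022, 1.35, -0.088], TCP at [0.244, 0.575, 0.234] pointing down, gripper open.
Joint ranges: [-2.6, 2.6], [-0.5, 2.12], [-1.47, 1.34], [0.16, 2.42], [-1.27, 4.41], [0.06, 2.06], [-2.6, 2.6]. Speed limits (rad/s): [2.22, 2.22, 2.79, 2.79, 3.14, 3.14, 3.14].

### API

Orientations are given as a unit quaternion [x, y, z, w].
In Python, from bench import r gives the robot as it stands.
- The arm moves only by the shell command python3 -m jog 'ROWS' [FORCE]. ROWS is JSON, a list of rows, each a list of 7 numbers: the shift along the tool's x, y, z in cm, then the turn, a rotation vector about the tool's x, y, z in rad, then the opening, from -1 (shut) to 1 (fully open). In form: [[tx, ty, tz, wx, wy, wz, jaw], ...]. A call has 1 to 20 rows; each row shifts and turns the commanded pose from where the row before left it, along the tool's axes as they then stand; what a row does not reach is not made up. A row lasts 1/8 s, in which the tool goes at most 62.5 mm and 10.7 degrees, less where a joint would pass 70% of its speed; a pose out of reach is approached as far as the arm can. A call with a gripper value outside its range is refused whole. The fingers move at their own pace and stop on an object; FORCE is the grip in N (left out, the last holds). Time passes only in rows, so rows that do not move let the fingers close. It gives the time, the measured TCP pose, the force and the opening at its end, in the units of the state.
- r.read_state(): the state, without advancing time (a new reading comes with each control period).
- r.camera(name): name is "scene" or "top"; returns a dict with "frame" (400x640x3 uint8, red, green, blue), "fx", "fy", "cx", "cy" (pixels), "camera_from_world" (4x4, takes a point from world to camera coordinates). Camera axes: x right, y down, z forward; pixel columns grow to the right and rows downward; lengths in m; the calibration is good to about 2 mm. A picture is of the moment at which its call begins. There is no depth.
- r.close_job(): hands the job in, once; it reports no verdict.
Trained networks look in a picture, given as the dict that the camera call returned (one of the last four; its "shot" number tells which), for a name from the list of things; names that differ only in an ending like _2 or _b are one class to them, and where a whole thing is asked for, a point or a joint stands for the part that bears it (a point fixed in the world has none). Each returns a list of dicts, best first, with "score" (0 to 1); they miss things now and then, are a little off and sometimes report something else, mostly with a low value. They report only what shows in the picture. A call takes as long as a camera call. They do not tell look-alikes from the thing itself.
- r.search_frame(picture, thing): "rect" ([left, top, right, bottom] in pixels, round what is visible of it).
The state is a dict: "time": time; "joint_positions": joint angles; "joint_vel": joint speeds; "joint_torque": joint torques, N m; "ee_pos": TCP position; "eef_rot": TCP orientation; "ft_force": force on the tool from outside, world axes, zero at the start; "torque": the same for the moment, N m; "width": finger opening in m.
Only numpy, scipy, OpenCV 4.12 (cv2) and the standard library are available. Lean on these libraries where they do the work, as an engineer would, in place of code of your own. Each camera call takes 0.05 s, during which the arm holds its last target.

## Working session

There is one attempt and no reset: what is moved stays moved. The work goes in short steps, Python scripts to look and compute and a shell command to move; the robot and the scene stay as the last step left them, time stands still between calls to the robot, and variables do not carry over. Pictures are saved under pics/ and viewed, and the job is handed in when it is done.

```bash
ls; mkdir -p pics; python3 - <<'E'
from bench import r
import cv2,json
print(r.read_state(), r.tip_extent)
for n in("scene","top"):
    p=r.camera(n); cv2.imwrite(f"pics/{n}0.png",p["frame"][:,:,::-1])
    print(n,p["fx"],p["fy"],p["cx"],p["cy"],p["camera_from_world"])
    for t in("punch","holder","device","mark","jar","tin","phone"):
        print(t,[(d["score"],d["rect"]) for d in r.search_frame(p,t)][:4])
E
```

```text
pics
{'time': 0.0, 'joint_positions': array([-1.1926027 ,  0.33288176, -0.06469106,  1.46094016,  0.02160465,
        1.34989536, -0.08850293]), 'joint_vel': array([ 4.89984226e-04, -7.61107467e-04, -1.10146976e-04,  2.99113931e-04,
       -6.83510604e-05, -1.88889823e-03,  2.57547742e-03]), 'joint_torque': array([-1.01840549e-03, -6.23243093e+01,  2.42948957e-02, -3.89906931e+01,
       -6.13171631e-02,  3.97078204e-02,  1.19198398e-04]), 'ee_pos': array([0.24370975, 0.57512381, 0.23274828]), 'eef_rot': array([ 1.99052969e-01,  9.79988472e-01, -7.06593406e-04, -1.06052677e-04]), 'ft_force': array([0.11009973, 0.31025936, 0.38236815]), 'torque': array([-0.04927433,  0.00934576,  0.02814691]), 'width': 0.08688680805558645} 0.011
scene 467.3922243027109 467.3922243027109 322.4331458225318 201.51941675895085 [[ 0.73864775  0.67408652 -0.00262026 -0.46785211]
 [ 0.38808772 -0.42842901 -0.81598805 -0.1573686 ]
 [-0.55116914  0.60171085 -0.57806283  1.47097236]
 [ 0.          0.          0.          1.        ]]
punch [(0.57, [325.1, 157.3, 338.8, 190.0]), (0.42, [294.9, 166.7, 299.2, 186.
[... 203 characters left out ...]
5, 265.3, 264.4])]
tin [(0.65, [395.5, 160.4, 433.7, 184.3])]
phone [(0.83, [139.5, 294.7, 211.7, 359.5])]
top 498.6239825127557 498.6239825127557 317.5689020256942 200.26399568132044 [[-0.02847854 -0.99956681 -0.00742799  0.01755676]
 [-0.99710168  0.0289312  -0.07036501  0.60508004]
 [ 0.07054943  0.00540257 -0.99749365  1.54421742]
 [ 0.          0.          0.          1.        ]]
punch [(0.48, [270.7, 216.2, 276.5, 228.8])]
holder [(0.73, [259.7, 206.0, 296.0, 238.7])]
device [(0.69, [364.8, 199.0, 398.7, 240.6])]
mark [(0.71, [366.8, 197.3, 396.4, 239.6])]
jar [(0.68, [321.1, 132.5, 337.3, 148.0])]
tin [(0.74, [179.3, 184.1, 210.4, 206.7])]
phone [(0.87, [431.4, 176.2, 453.9, 221.9])]
```

View pics/scene0.png

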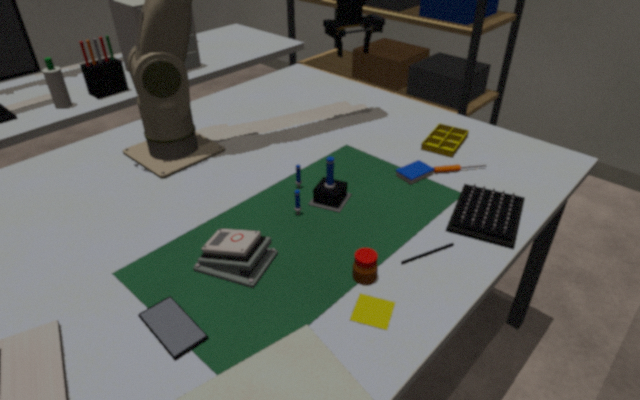

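View pics/top0.png

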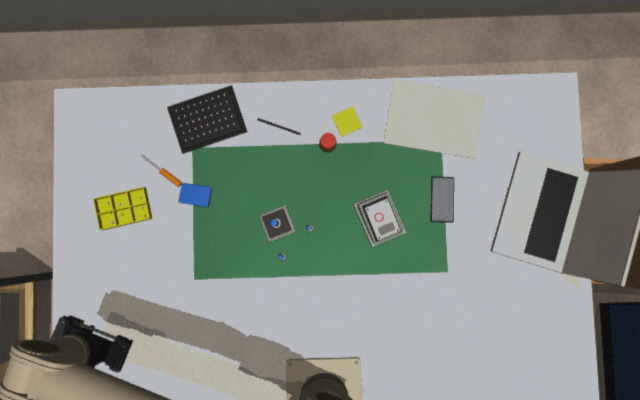

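```bash
python3 - <<'E'
import cv2,numpy as np
t=cv2.imread("pics/top0.png"); s=cv2.imread("pics/scene0.png")
def c(im,x0,y0,x1,y1,k): return cv2.resize(im[y0:y1,x0:x1],None,fx=k,fy=k,interpolation=cv2.INTER_CUBIC)
a=c(t,250,190,330,270,5); b=c(t,340,180,420,260,5)
cc=c(s,285,145,365,220,5)[:, :400]; d=c(s,190,215,290,290,4)
cv2.imwrite("pics/z1.png",np.clip(np.hstack([a,b])*1.6,0,255)); 
cv2.imwrite("pics/z2.png",np.clip(np.hstack([cc[:300],d[:300]])*1.6,0,255))
E
```

```text
[ WARN:0@0.081] global loadsave.cpp:1063 imwrite_ Unsupported depth image for selected encoder is fallbacked to CV_8U.
```

View pics/z1.png

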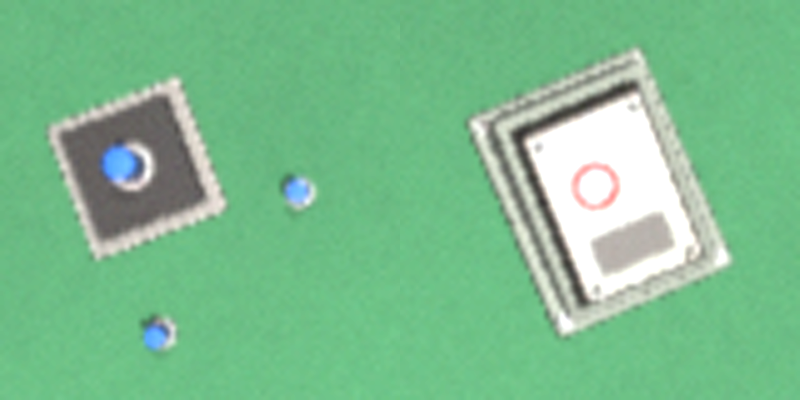

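View pics/z2.png

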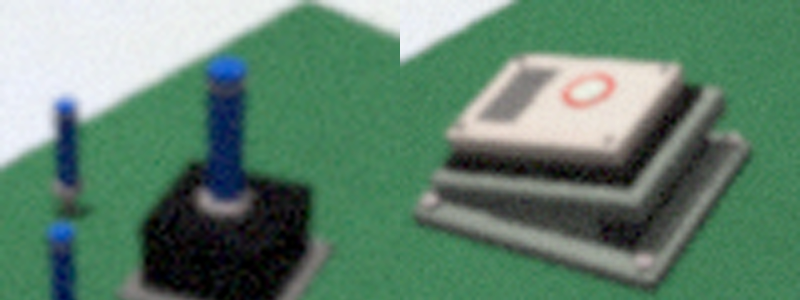

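```bash
cat > h.py <<'E'
import numpy as np,cv2
from scipy.optimize import least_squares
def cam(p): return np.array(p["camera_from_world"]),p["fx"],p["fy"],p["cx"],p["cy"]
def proj(c,P):
    T,fx,fy,cx,cy=c; q=np.atleast_2d(P)@T[:3,:3].T+T[:3,3]
    return np.c_[fx*q[:,0]/q[:,2]+cx,fy*q[:,1]/q[:,2]+cy]
def ray(c,uv):
    T,fx,fy,cx,cy=c; d=T[:3,:3].T@np.array([(uv[0]-cx)/fx,(uv[1]-cy)/fy,1]); return -T[:3,:3].T@T[:3,3],d
def atz(c,uv,z):
    o,d=ray(c,uv); return o+d*(z-o[2])/d[2]
def tri(cs,uvs):
    f=lambda X:np.concatenate([proj(c,X)[0]-u for c,u in zip(cs,uvs)])
    s=least_squares(f,[.55,0,.05]); return s.x,s.fun
E
python3 - <<'E'
from bench import r
from h import *
pics={n:r.camera(n) for n in("scene","top")}
fr={n:np.mean([pics[n]["frame"].astype(float)]+[r.camera(n)["frame"] for _ in range(3)],axis=0) for n in pics}
C={n:cam(pics[n]) for n in pics}
import pickle; pickle.dump((C,fr),open("f0.pkl","wb"))
box={"scene":dict(dev=(190,215,290,290),pun=(317,150,345,200),hol=(300,170,360,220)),"top":dict(dev=(350,185,410,250),pun=(262,212,285,232),hol=(250,200,305,245))}
res={}
for n in pics:
    F=fr[n]; R,G,B=F[...,0],F[...,1],F[...,2]
    def cen(w,b):
        x0,y0,x1,y1=b; m=w[y0:y1,x0:x1].clip(0); ys,xs=np.mgrid[y0:y1,x0:x1]
        return np.array([(m*xs).sum()/m.sum(),(m*ys).sum()/m.sum()]),m
    w=np.where(R-(G+B)/2>20,R-(G+B)/2,0); u,m=cen(w,box[n]["dev"]); res[n]=u; print(n,"ring",u,(m>0).sum())
print("mark",tri([C["top"],C["scene"]],[res["top"],res["scene"]]))
# top-cap blue bright
pb={}
for n in pics:
    F=fr[n]; x0,y0,x1,y1=box[n]["pun"]
    print(n); print((F[y0:y1,x0:x1,2]-F[y0:y1,x0:x1,0]).astype(int))
E
```

```text
scene ring [236.77665493 237.28714337] 72
top ring [378.64428522 216.74600995] 56
mark (array([ 0.54712097, -0.18324924,  0.06789001]), array([-0.2695621 , -0.19188761, -0.23507924,  0.0112382 ]))
scene
[[ 3  3  2 ... 12 14 15]
 [ 3  3  2 ... 15 12 14]
 [ 3  3  3 ... 13 13 14]
 ...
 [ 4  0  2 ...  2  2  0]
 [ 0  3  4 ...  5  0  0]
 [ 0  2  2 ...  1  0  0]]
top
[[ 15  14  12   9   5   0  -4  -8  -9  -8  -7  -5  -4  -5  -2  -2  -3  -3
   -3  -4  -3  -3  -5]
 [  8   2  -1  -2  -6  -7  -8  -8  -6  -5  -4  -4  -4  -4  -4  -3  -3  -3
   -4  -4  -4  -3  -3]
 [ -1  -8  -8  -9  -7  -4  -5  -4  -5  -5  -3  -4  -3  -3  -4  -4  -4  -4
   -3  -2  -4  -4  -2]
 [ -7  -8  -8  -5  -4  -5  -3  -4  -4  -4  -4  -4  -4  -3  -4  -5  -4  -3
   -3  -3  -3  -3  -4]
 [ -5  -5  -5  -3  -4  -3  -4  -3  -4  -3  -3  -4  -3  -4  -3  -4  -3  -3
   -2  -3  -1  -2  -2]
 [ -5  -4  -4  -4  -3  -4  -4  -3  -3  -4  -3  -2  -2  -3  -4  -3  -3  -2
   -3  -3  -2  -2  -2]
 [ -5  -5  -3  -2  -4  -4  -3  -5  -3   0   6  19  16   0  -4  -5  -4  -4
   -3  -3  -2  -3  -3]
 [ -6  -5  -3  -3  -4  -4  -4  -3   0  22  55  74  63  25 
[... 503 characters left out ...]
 -4  -4  -4  -3  -3]
 [  4  -7  -7  -4  -3  -3  -4  -3   2  44  87  90  84  65  28  14   2  -1
   -2  -4  -3  -3  -3]
 [ 10  -5  -8  -6  -3  -3  -3  -3  -3   1  14  23  10   6   1   0  -9  -4
   -4  -4  -2  -2  -4]
 [ 13   2  -7  -8  -3  -3  -3  -3  -4  -3  -2   0  -7  -8  -9 -10  -8  -5
   -5  -4  -3  -3  -4]
 [ 15  10  -5  -8  -5  -3  -3  -4  -4  -4  -3  -3  -4  -3  -4  -5  -4  -3
   -5  -3  -4  -3  -4]
 [ 16  12  -2  -8  -5  -4  -4  -3  -3  -3  -4  -2  -2  -2  -2  -3  -4  -4
   -4  -3  -3  -4  -4]
 [ 16  14   5  -6  -7  -4  -3  -4  -4  -3  -4  -3  -3  -3  -1  -4  -3  -3
   -3  -3  -4  -4  -3]
 [ 16  15  11  -4  -8  -5  -4  -3  -3  -4  -4  -4  -4  -3  -4  -4  -4  -2
   -3  -3  -3  -4  -4]]
```

```bash
python3 - <<'E'
from h import *
import pickle
C,fr=pickle.load(open("f0.pkl","rb"))
T,S=C["top"],C["scene"]
Ft=fr["top"];Fs=fr["scene"]
def cen(m,off): 
    ys,xs=np.nonzero(m); return np.array([xs.mean()+off[0],ys.mean()+off[1]]),len(xs)
# weighted cap in top
b=(Ft[212:232,262:285,2]-Ft[212:232,262:285,0])
m=cv2.resize(b,None,fx=8,fy=8,interpolation=cv2.INTER_CUBIC)>65
ys,xs=np.nonzero(m); ut=np.array([(xs.mean()+.5)/8-.5+262,(ys.mean()+.5)/8-.5+212]); 
print("cap top",ut,"diam px",np.sqrt(len(xs)/64*4/np.pi), atz(T,ut,.129))
b=Fs[150:200,317:345]; print((b[5:14,6:22,2]).astype(int))
B=cv2.resize(b[...,2],None,fx=8,fy=8,interpolation=cv2.INTER_CUBIC); print(B.max())
m=(B>120); ys,xs=np.nonzero(m); us=np.array([(xs.mean()+.5)/8-.5+317,(ys.mean()+.5)/8-.5+150]); print("cap scene",us,len(xs)/64)
print("tri",tri([T,S],[ut,us]))
# dark block top
g=Ft.mean(2); x0,y0=250,200; sub=g[200:245,250:305]
k=8; U=cv2.resize(sub,None,fx=k,fy=k,interpolation=cv2.INTER_CUBIC)
R=cv2.resize(Ft[200:245,250:305],None,fx=k,fy=k,interpolation=cv2.INTER_CUBIC)
sat=R.max(2)-R.min(2)
def rect(mask,nm,z,xo,yo):
    cs,_=cv2.findContours(mask.astype(np.uint8),cv2.RETR_EXTERNAL,cv2.CHAIN_APPROX_NONE)
    c=max(cs,key=cv2.contourArea); c=cv2.convexHull(c); rr=cv2.minAreaRect(c); bx=(cv2.boxPoints(rr)+.5)/k-.5+[xo,yo]
    W=np.array([atz(T,u,z) for u in bx]); print(nm,W.mean(0),np.linalg.norm(np.roll(W,-1,0)-W,axis=1)); 
    e=np.roll(W,-1,0)-W; print(np.degrees(np.arctan2(e[:,1],e[:,0])),bx.round(1).tolist())
print("green/foot/black",R[20,20],g[222,263:296].astype(int))
gm=R[...,1]-(R[...,0]+R[...,2])/2
rect(gm<13,"foot",.004,250,200)
hh=((U<45)&(gm<13)) ; rect(cv2.morphologyEx(hh.astype(np.uint8),cv2.MORPH_OPEN,np.ones((9,9))),"block",.045,250,200)
# device
R=cv2.resize(Ft[185:250,350:410],None,fx=k,fy=k,interpolation=cv2.INTER_CUBIC); U=R.mean(2)
for th in (95,110,125): rect(U>th,"dev%d"%th,.066,350,185)
gm=R[...,1]-(R[...,0]+R[...,2])/2
rect(gm<13,"rest foot",.004,350,185)
print(g[216,360:404].astype(int))
E
```

```text
cap top [273.31510771 222.20700113] diam px 6.623222870302921 [0.53734015 0.13041125 0.129     ]
[[144 139 129 117 103  90  80  71  67  63  60  58  54  55  56  55]
 [131 115  99  88  86  93  98  98  94  85  74  63  57  57  57  58]
 [ 99  85  74  81 101 115 121 121 119 114  95  71  58  53  56  56]
 [ 69  63  66  86 111 125 129 129 129 122 106  78  60  57  57  54]
 [ 60  57  62  79 101 115 120 122 120 114  95  72  58  58  56  56]
 [ 56  54  58  65  78  88  95  96  92  84  74  65  60  57  57  56]
 [ 59  56  58  58  62  66  68  69  65  57  56  58  56  56  56  55]
 [ 55  56  56  56  57  59  58  56  53  50  51  53  57  57  57  58]
 [ 57  57  54  49  51  51  51  51  48  49  49  50  56  57  56  57]]
152.40278562624007
cap scene [323.43170898 153.40657272] 108.9375
tri (array([0.53168976, 0.12386561, 0.14316959]), array([ 1.83765488,  1.76255249,  2.19825717, -0.2045281 ]))
green/foot/black [ 64.40013839 116.12539055  81.39022541] [107  71  61  62  61  60  62  75 108 118 122 125 126 109  73  77 154 118
  73  63  63  63  63  62  58  77 127 135 137  95  88  87  89]
foot [0.53744894 0.13096519 0.004     ] [0.09019069 0.09038195 0.08983967 0.09028958]
[ -70.60268846 -160.43927828  109.33732543   19.78366931] [[258.5, 215.1], [285.1, 204.9], [295.3, 231.5], [268.7, 241.7]]Traceback (most recent call last):
  File "<stdin>", line 30, in <module>
  File "<stdin>", line 24, in rect
ValueError: max() iterable argument is empty
```

```bash
python3 - <<'E'
from h import *
import pickle
C,fr=pickle.load(open("f0.pkl","rb"))
T,S=C["top"],C["scene"]
Ft=fr["top"]; k=8
print("scene pred cap",proj(S,[.5374,.1308,.129]),"collar",proj(S,[.5374,.1308,.051]))
R=cv2.resize(Ft[185:250,350:410],None,fx=k,fy=k,interpolation=cv2.INTER_CUBIC); U=R.mean(2)
def rect(mask,nm,z):
    cs,_=cv2.findContours(mask.astype(np.uint8),cv2.RETR_EXTERNAL,cv2.CHAIN_APPROX_NONE)
    c=max(cs,key=cv2.contourArea); rr=cv2.minAreaRect(cv2.convexHull(c)); bx=(cv2.boxPoints(rr)+.5)/k-.5+[350,185]
    W=np.array([atz(T,u,z) for u in bx]); e=np.roll(W,-1,0)-W
    print(nm,W.mean(0),np.linalg.norm(e,axis=1).round(4),np.degrees(np.arctan2(e[:,1],e[:,0])).round(1),bx.round(1).tolist()); return bx
print(Ft.mean(2)[222,355:404].astype(int))
for th in (150,165,180): bx=rect(U>th,"dev%d"%th,.066)
gm=R[...,1]-(R[...,0]+R[...,2])/2
rect(gm<13,"rest foot",.004)
E
```

```text
scene pred cap [[329.14512807 157.86448896]] collar [[328.97591983 183.77673115]]
[ 89  90  90  89  87  77 105 134 122  76  76 120 123  75  50  99 168 182
 183 184 184 180 179 169 178 179 180 182 183 182 181 182 180 172 165 146
 142 146 176 180 179 167 111 122 126 128 129  90  91]
dev150 [ 0.53910569 -0.19529756  0.066     ] [0.0737 0.1057 0.0733 0.1056] [ -69.6 -160.1  110.3   20. ] [[364.6, 207.5], [387.0, 198.5], [400.1, 230.8], [377.7, 239.8]]
dev165 [ 0.53933811 -0.19523991  0.066     ] [0.0723 0.1037 0.0719 0.1036] [ -69.4 -160.   110.5   20.2] [[364.9, 207.7], [386.8, 198.8], [399.8, 230.4], [377.9, 239.4]]
dev180 [ 0.5435906  -0.19383489  0.066     ] [0.0701 0.0923 0.0698 0.0923] [ -69.4 -159.9  110.6   20.3] [[365.4, 207.9], [386.7, 199.2], [398.2, 227.4], [377.0, 236.1]]
rest foot [ 0.54524516 -0.19349708  0.004     ] [0.1201 0.15   0.1193 0.1497] [ -68.3 -158.9  111.6   21.4] [[352.6, 203.5], [387.3, 188.6], [406.1, 232.2], [371.4, 247.2]]
```

```bash
cat >> h.py <<'E'
from scipy.spatial.transform import Rotation as Ro
def delta(r,target,n=None):
    s=r.read_state(); R=Ro.from_quat(s["eef_rot"]); d=np.array(target)-s["ee_pos"]
    print("t",round(s["time"],2),"pos",s["ee_pos"].round(4),"zt",R.as_matrix()[:,2].round(4),"F",s["ft_force"].round(2),"w",round(s["width"],4))
    print("tool cm",(R.as_matrix().T@d*100).round(3))
    if n is not None:
        z=R.as_matrix()[:,2]; g=-np.array(n)/np.linalg.norm(n); a=np.cross(z,g); a*=np.arcsin(np.linalg.norm(a))/max(np.linalg.norm(a),1e-9)
        print("rotvec tool",(R.as_matrix().T@a).round(4))
E
python3 - <<'E'
from bench import r
from h import *
delta(r,[.5374,.1310,.2327],[0,0,1])
E
```

```text
t 1.2 pos [0.2438 0.5755 0.2336] zt [-0.e+00  1.e-04 -1.e+00] F [ 1.3  -0.88  0.4 ] w 0.0869
tool cm [-44.375 -29.47    0.082]
rotvec tool [ 0.     -0.0001  0.    ]
```

```bash
python3 -m jog '[[-2,-1.4,0,0,0,0,1],[-4,-2.6,0,0,0,0,1],[-5,-3.3,0,0,0,0,1],[-5,-3.3,0,0,0,0,1],[-5,-3.3,0,0,0,0,1],[-5,-3.3,0,0,0,0,1],[-5,-3.3,0,0,0,0,1],[-5,-3.3,0,0,0,0,1],[-4,-2.6,0,0,0,0,1],[-3,-2,0,0,0,0,1],[-1.37,-0.97,0,0,0,0,1],[0,0,0,0,0,0,1],[0,0,0,0,0,0,1]]' 50; python3 - <<'E'
from bench import r
from h import *
delta(r,[.5374,.1310,.2327],[0,0,1])
for n in("scene","top"):
    p=r.camera(n); cv2.imwrite(f"pics/{n}1.png",p["frame"][:,:,::-1])
E
```

```text
time: 2.82
ee_pos: [0.5371, 0.1338, 0.2335]
eef_rot: [0.198, 0.98, 0.0, -0.0]
ft_force: [-0.2, -0.7, -0.2]
width: 0.0866
t 2.83 pos [0.5371 0.1338 0.2335] zt [-5.e-04  7.e-04 -1.e+00] F [-0.17 -0.7  -0.18] w 0.0866
tool cm [-0.141 -0.248  0.075]
rotvec tool [ 0.0005 -0.0007  0.    ]
```

View pics/scene1.png

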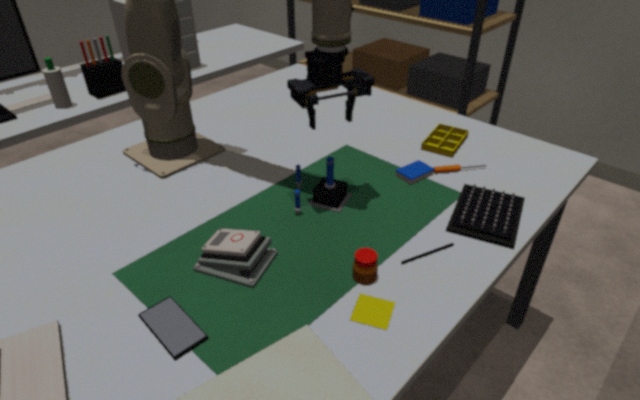

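```bash
python3 -m jog '[[-0.14,-0.25,2,0,0,0,1],[0,0,4,0,0,0,1],[0,0,1.2,0,0,0,1],[0,0,0,0,0,0,1],[0,0,0,0,0,0,1]]'; python3 - <<'E'
from bench import r
from h import *
for i in range(3):delta(r,[.5374,.1310,.092],[0,0,1]); r.camera("top")
E
```

```text
time: 3.55
ee_pos: [0.5388, 0.1296, 0.163]
eef_rot: [0.199, 0.98, 0.001, 0.001]
ft_force: [0.2, 0.2, 1.1]
width: 0.0872
t 3.55 pos [0.5388 0.1296 0.163 ] zt [ 1.9e-03  9.0e-04 -1.0e+00] F [0.17 0.16 1.06] w 0.0872
tool cm [0.196 0.066 7.102]
rotvec tool [0.0015 0.0014 0.    ]
t 3.6 pos [0.5388 0.1295 0.163 ] zt [ 2.e-03  9.e-04 -1.e+00] F [0.4  0.93 0.13] w 0.087
tool cm [0.202 0.068 7.102]
rotvec tool [0.0016 0.0015 0.    ]
t 3.65 pos [0.5388 0.1294 0.1629] zt [ 1.9e-03  9.0e-04 -1.0e+00] F [ 0.01 -0.32  0.11] w 0.0873
tool cm [0.199 0.08  7.087]
rotvec tool [ 0.0016  0.0014 -0.    ]
```

```bash
python3 -m jog '[[0.2,0.08,1,0.0016,0.0014,0,1],[0,0,2,0,0,0,1],[0,0,2,0,0,0,1],[0,0,1.5,0,0,0,1],[0,0,0.5,0,0,0,1],[0,0,0,0,0,0,1],[0,0,0,0,0,0,1]]'; python3 - <<'E'
from bench import r
from h import *
for i in range(2):delta(r,[.5374,.1310,.092],[0,0,1]); p=r.camera("scene")
q=r.camera("top")
f=lambda p,b:cv2.resize(p["frame"][b[1]:b[3],b[0]:b[2],::-1],(390,390),interpolation=cv2.INTER_CUBIC)
cv2.imwrite("pics/g1.png",cv2.convertScaleAbs(np.hstack([f(p,(270,110,370,210)),f(q,(240,180,320,260))]),alpha=1.6))
E
```

```text
time: 4.58
ee_pos: [0.5369, 0.1307, 0.0922]
eef_rot: [0.199, 0.98, -0.0, -0.0]
ft_force: [0.7, -0.1, -0.2]
width: 0.087
t 4.58 pos [0.5369 0.1307 0.0922] zt [-9.e-04 -4.e-04 -1.e+00] F [ 0.69 -0.14 -0.23] w 0.087
tool cm [-0.034  0.045  0.021]
rotvec tool [-0.0007 -0.0006 -0.    ]
t 4.62 pos [0.5369 0.1307 0.0922] zt [-8.e-04 -4.e-04 -1.e+00] F [-0.14 -0.04 -0.84] w 0.0872
tool cm [-0.036  0.044  0.024]
rotvec tool [-0.0007 -0.0006 -0.    ]
```

View pics/g1.png

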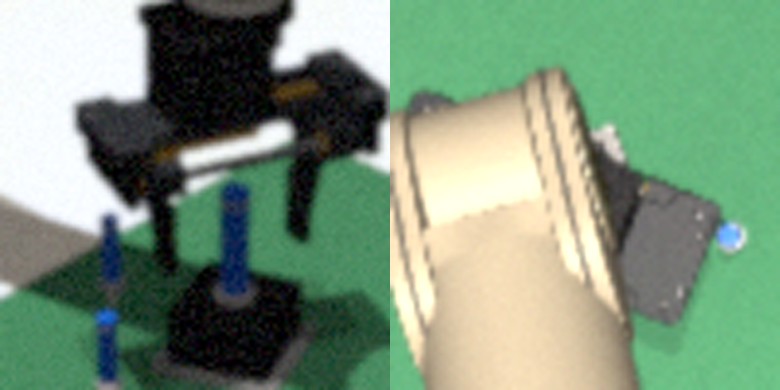

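```bash
python3 -m jog '[[-0.03,0.04,0,0,0,0,-1],[0,0,0,0,0,0,-1],[0,0,0,0,0,0,-1],[0,0,0,0,0,0,-1],[0,0,0,0,0,0,-1],[0,0,0,0,0,0,-1],[0,0,0,0,0,0,-1],[0,0,0,0,0,0,-1]]' 15;python3 -m jog '[[0,0,0,0,0,0,-1],[0,0,0,0,0,0,-1],[0,0,0,0,0,0,-1]]' 55; python3 - <<'E'
from bench import r
from h import *
delta(r,[.5374,.1310,.092],[0,0,1])
E
```

```text
time: 5.72
ee_pos: [0.5369, 0.1309, 0.0916]
eef_rot: [0.199, 0.98, -0.001, -0.001]
ft_force: [0.4, 1.4, 0.6]
width: 0.02
time: 6.1
ee_pos: [0.5369, 0.1309, 0.0916]
eef_rot: [0.199, 0.98, -0.001, -0.001]
ft_force: [-0.3, 1.0, -0.1]
width: 0.0193
t 6.1 pos [0.5369 0.1309 0.0916] zt [-1.9e-03 -8.0e-04 -1.0e+00] F [-0.31  1.03 -0.08] w 0.0193
tool cm [-0.04   0.033 -0.042]
rotvec tool [-0.0015 -0.0014 -0.    ]
```

```bash
python3 -m jog '[[0,0,-0.5,0,0,0,-1],[0,0,-1,0,0,0,-1],[0,0,-2,0,0,0,-1],[0,0,-3,0,0,0,-1],[0,0,-3,0,0,0,-1],[0,0,-2,0,0,0,-1],[0,0,-1,0,0,0,-1],[0,0,0,0,0,0,-1],[0,0,0,0,0,0,-1]]'; python3 - <<'E'
from bench import r
from h import *
n=[-0.1942,-0.0757,0.978]
m=np.array([0.5471,-0.1832,0.0679]); n=np.array(n)/np.linalg.norm(n)
delta(r,m+n*(.0786+.025),n)
for i in range(2): p=r.camera("scene"); q=r.camera("top");print(r.read_state()["ft_force"],r.read_state()["torque"])
cv2.imwrite("pics/s3.png",p["frame"][:,:,::-1])
b=(270,60,390,200)
cv2.imwrite("pics/l1.png",cv2.convertScaleAbs(cv2.resize(p["frame"][b[1]:b[3],b[0]:b[2],::-1],None,fx=4,fy=4,interpolation=cv2.INTER_CUBIC),alpha=1.8))
E
```

```text
time: 7.22
ee_pos: [0.5367, 0.1308, 0.2156]
eef_rot: [0.199, 0.98, -0.001, -0.001]
ft_force: [-0.9, 0.3, -2.4]
width: 0.0193
t 7.22 pos [0.5367 0.1308 0.2156] zt [-0.0032 -0.0014 -1.    ] F [-0.9   0.3  -2.41] w 0.0193
tool cm [-11.676 -30.002   4.688]
rotvec tool [-0.1491 -0.1528 -0.    ]
[ 0.01246771  0.46587069 -2.48169829] [-0.02752756 -0.03139044  0.03096265]
[-0.0062671 -0.3192495 -2.3043004] [-6.71392851e-02 -7.22586516e-05 -2.03338655e-02]
```

View pics/l1.png

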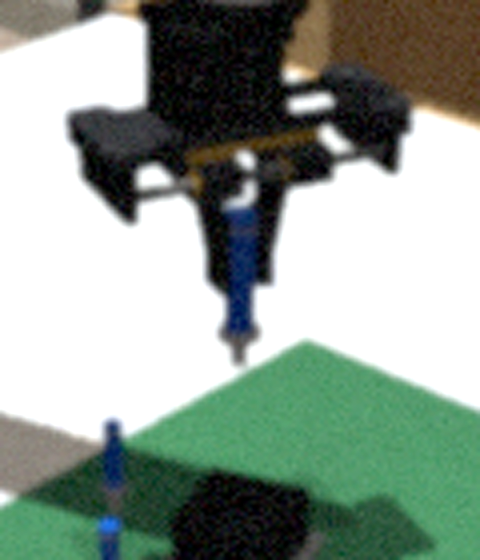

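```bash
python3 - <<'E'
from bench import r
from h import *
p=r.camera("scene");c=cam(p)
s=r.read_state();R=Ro.from_quat(s["eef_rot"]).as_matrix()
for d in(-.0374,.0466-.006,.0466,.0646,.0686,.0726,.0766): print(d,((proj(c,s["ee_pos"]+R[:,2]*d)[0]-[270,60])*4).round(1))
col=p["frame"][135:160,322:337].astype(int).sum(2)//3; print(col)
E
```

```text
-0.0374 [237.5 208.4]
0.040600000000000004 [236.3 325.6]
0.0466 [236.3 334.2]
0.0646 [236.  359.8]
0.0686 [236.  365.4]
0.0726 [235.9 371.1]
0.0766 [235.9 376.6]
[[155 155 151 132  88  43  22  28  25  31  50 100 140 153 155]
 [156 152 151 138  96  45  25  21  21  27  55 100 140 153 156]
 [155 156 153 137  95  49  28  25  23  28  50  99 140 153 155]
 [156 155 153 135  92  39  21  32  19  35  48 102 140 152 156]
 [157 157 149 134  87  40  29  23  26  37  47  95 136 151 156]
 [158 151 142 115  75  34  34  23  19  27  47  82 123 145 154]
 [154 147 127  92  57  29  28  21  19  26  43  64 102 133 149]
 [153 143 112  70  46  33  36  30  30  34  38  51  86 122 148]
 [154 140 107  70  49  42  40  46  39  40  41  51  82 122 146]
 [154 145 118  83  60  51  46  40  51  51  54  67  97 129 150]
 [156 151 137 112  84  68  47  45  48  61  78 101 123 142 152]
 [154 155 150 137 121  92  60  47  54  79 113 135 144 149 155]
 [154 155 154 151 140 113  70  50  58 100 134 148 154 153 155]
 [156 155 154 155 146 120  80  54  67 105 141 153 155 152 152]
 [155 155 155 153 145 123  82  52  71 108 142 153 150 146 134]
 [155 155 156 154 147 130  99  74  82 111 137 143 137 123 105]
 [155 153 158 155 153 145 127 111 110 117 123 122 106  90  74]
 [157 157 156 154 155 151 144 135 124 109 100  88  73  66  66]
 [155 155 154 157 154 151 140 125 112  90  77  65  66  63  65]
 [157 154 153 150 146 137 122  97  84  71  64  70  63  66  60]
 [153 151 146 138 122 106  91  77  66  63  65  65  62  65  65]
 [145 137 125 108  91  76  71  65  62  65  65  68  64  64  64]
 [124 107  89  78  69  68  65  69  62  65  62  63  67  63  64]
 [ 91  80  70  67  67  66  65  66  63  64  67  66  66  62  65]
 [ 73  68  68  67  64  67  62  63  66  67  64  66  64  67  62]]
```

```bash
python3 -m jog '[[-0.4,-1,0,0,0,0,-1],[-0.8,-2,0,0,0,0,-1],[-1.2,-3,0,0,0,0,-1],[-1.2,-3,0,0,0,0,-1],[-1.4,-3.6,0,0,0,0,-1],[-1.4,-3.6,0,0,0,0,-1],[-1.4,-3.6,0,0,0,0,-1],[-1.3,-3.4,0,0,0,0,-1],[-1.1,-3,0,0,0,0,-1],[-0.8,-2,0,0,0,0,-1],[-0.5,-1.2,0,0,0,0,-1],[-0.18,-0.6,0,0,0,0,-1],[0,0,0,-0.03,-0.03,0,-1],[0,0,0,-0.04,-0.04,0,-1],[0,0,0,-0.04,-0.043,0,-1],[0,0,0,-0.039,-0.04,0,-1],[0,0,0,0,0,0,-1],[0,0,0,0,0,0,-1],[0,0,0,0,0,0,-1]]'; cat > m.py <<'E'
from bench import r
from h import *
import sys
n=np.array([-0.1942,-0.0757,0.978]);m=np.array([0.5471,-0.1832,0.0679]); n=n/np.linalg.norm(n)
delta(r,m+n*(.0655+float(sys.argv[1])/1000),n)
E
python3 m.py 25; python3 - <<'E'
from bench import r
from h import *
F=[]
for i in range(4): p=r.camera("scene"); F.append(r.read_state()["ft_force"])
F=np.array(F);print(F.round(2)); q=r.camera("top")
cv2.imwrite("pics/s4.png",p["frame"][:,:,::-1])
f=lambda p,b:cv2.resize(p["frame"][b[1]:b[3],b[0]:b[2],::-1],(390,390),interpolation=cv2.INTER_CUBIC)
cv2.imwrite("pics/g4.png",cv2.convertScaleAbs(np.hstack([f(p,(180,160,280,260)),f(q,(340,180,420,260))]),alpha=1.6))
E
```

```text
time: 9.85
ee_pos: [0.528, -0.1903, 0.2169]
eef_rot: [0.197, 0.975, 0.057, 0.089]
ft_force: [-0.2, -0.8, -1.4]
width: 0.0189
t 9.85 pos [ 0.528  -0.1903  0.2169] zt [ 0.1952  0.076  -0.9778] F [-0.22 -0.82 -1.41] w 0.0189
tool cm [ 0.781 -0.798  5.942]
rotvec tool [0.0007 0.0008 0.    ]
[[ 1.13 -0.5  -1.56]
 [-0.29  0.11 -1.5 ]
 [ 1.    0.64 -2.05]
 [-1.13  0.22 -3.32]]
```

View pics/g4.png

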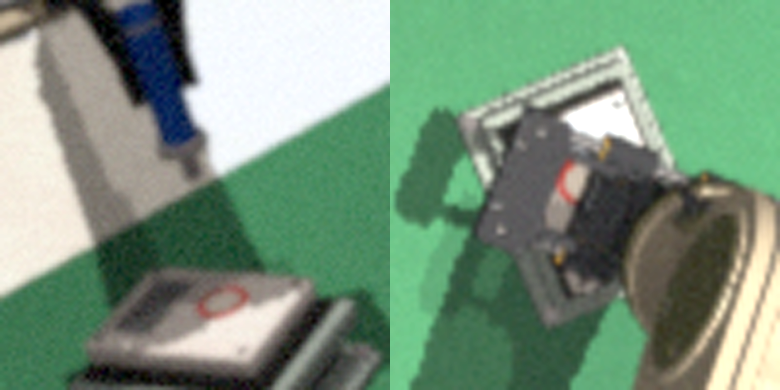

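```bash
python3 -m jog '[[0.4,-0.4,1,0.0007,0.0008,0,-1],[0.38,-0.4,1.5,0,0,0,-1],[0,0,1.5,0,0,0,-1],[0,0,1.2,0,0,0,-1],[0,0,0.7,0,0,0,-1],[0,0,0,0,0,0,-1],[0,0,0,0,0,0,-1],[0,0,0,0,0,0,-1]]'; python3 m.py 8; python3 - <<'E'
from bench import r
from h import *
p=r.camera("scene"); q=r.camera("top")
f=lambda p,b:cv2.resize(p["frame"][b[1]:b[3],b[0]:b[2],::-1],(390,390),interpolation=cv2.INTER_CUBIC)
cv2.imwrite("pics/g5.png",cv2.convertScaleAbs(np.hstack([f(p,(200,190,270,260)),f(q,(340,180,420,260))]),alpha=1.6))
c=cam(p);s=r.read_state();R=Ro.from_quat(s["eef_rot"]).as_matrix()
for d in(.0466,.0655,.0905): print(d,((proj(c,s["ee_pos"]+R[:,2]*d)[0]-[200,190])*390/70).round(1))
E
```

```text
time: 11.1
ee_pos: [0.5293, -0.1907, 0.1573]
eef_rot: [0.198, 0.975, 0.057, 0.089]
ft_force: [0.6, 0.3, -2.0]
width: 0.019
t 11.1 pos [ 0.5293 -0.1907  0.1573] zt [ 0.1955  0.0756 -0.9778] F [ 0.64  0.25 -2.01] w 0.019
tool cm [0.023 0.058 1.799]
rotvec tool [ 0.0005  0.0013 -0.    ]
0.0466 [168.5 170.4]
0.0655 [183.  210.5]
0.0905 [201.8 262.4]
```

View pics/g5.png

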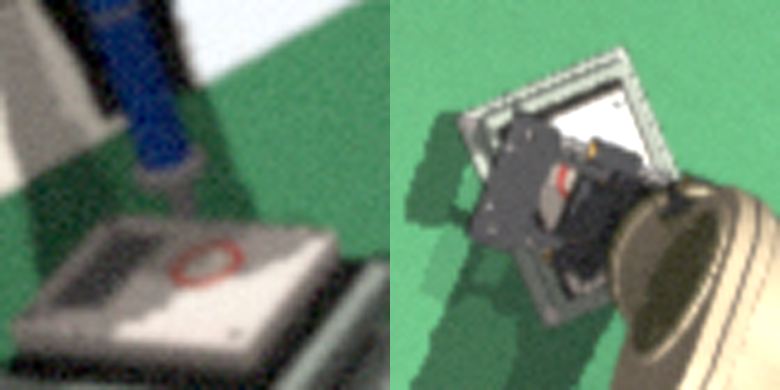

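```bash
python3 -m jog '[[0.02,0.05,0.8,0.0005,0.0013,0,-1],[0,0,0.6,0,0,0,-1],[0,0,0.3,0,0,0,-1],[0,0,0,0,0,0,-1],[0,0,0,0,0,0,-1]]'; python3 m.py 0; python3 - <<'E'
from bench import r
from h import *
F=[]
for i in range(6): p=r.camera("scene"); F.append(r.read_state()["ft_force"])
F=np.array(F);print(F.mean(0).round(2)); q=r.camera("top")
f=lambda p,b:cv2.resize(p["frame"][b[1]:b[3],b[0]:b[2],::-1],(390,390),interpolation=cv2.INTER_CUBIC)
cv2.imwrite("pics/g6.png",cv2.convertScaleAbs(np.hstack([f(p,(200,190,270,260)),f(q,(340,180,420,260))]),alpha=1.6))
E
```

```text
time: 11.82
ee_pos: [0.5324, -0.1889, 0.1404]
eef_rot: [0.198, 0.975, 0.057, 0.088]
ft_force: [0.7, 0.5, -0.9]
width: 0.0192
t 11.82 pos [ 0.5324 -0.1889  0.1404] zt [ 0.1935  0.0757 -0.9782] F [ 0.67  0.48 -0.87] w 0.0192
tool cm [-0.022  0.016  0.864]
rotvec tool [-0.0003 -0.0006 -0.    ]
[ 0.26 -0.25 -2.14]
```

View pics/g6.png

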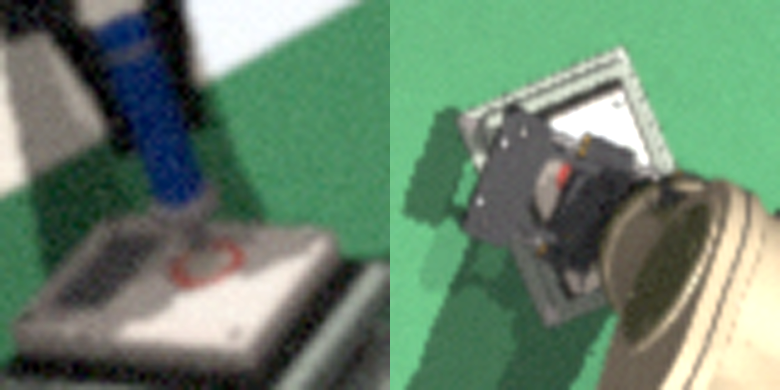

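Free force baseline is about -2 N in z. Closing in on contact in small steps.

```bash
python3 -m jog '[[0,0,0.2,0,0,0,-1],[0,0,0.2,0,0,0,-1],[0,0,0,0,0,0,-1]]';python3 -m jog '[[0,0,0.1,0,0,0,-1],[0,0,0,0,0,0,-1]]'
cat > f.py <<'E'
from bench import r
from h import *
n=np.array([-0.1942,-0.0757,0.978]); n/=np.linalg.norm(n)
F=[];P=[]
for i in range(5): p=r.camera("scene"); s=r.read_state(); F.append(s["ft_force"]); P.append(s["ee_pos"])
F=np.array(F).mean(0);print("F",F.round(2),"along n",((F+[0,0,2.05])@n).round(2), "t",s["time"])
import m
E
python3 f.py 0
```

```text
time: 12.55
ee_pos: [0.533, -0.1884, 0.136]
eef_rot: [0.198, 0.975, 0.057, 0.087]
ft_force: [0.2, -0.4, -2.8]
width: 0.019
time: 12.8
ee_pos: [0.5333, -0.1884, 0.1353]
eef_rot: [0.198, 0.975, 0.057, 0.088]
ft_force: [0.4, 0.4, -1.7]
width: 0.0192
F [ 0.16  0.49 -1.88] along n 0.1 t 13.05
t 13.05 pos [ 0.5333 -0.1884  0.1354] zt [ 0.1934  0.0758 -0.9782] F [-0.52  0.02 -2.11] w 0.0191
tool cm [-0.034  0.014  0.354]
rotvec tool [-0.0002 -0.0008  0.    ]
```

```bash
python3 -m jog '[[-0.02,0.01,0.1,0,0,0,-1],[0,0,0,0,0,0,-1]]';python3 -m jog '[[0,0,0.1,0,0,0,-1],[0,0,0,0,0,0,-1]]';python3 f.py 0
```

```text
time: 13.3
ee_pos: [0.5337, -0.1883, 0.1343]
eef_rot: [0.198, 0.975, 0.057, 0.088]
ft_force: [-1.2, -1.1, -1.5]
width: 0.019
time: 13.55
ee_pos: [0.5339, -0.1882, 0.1333]
eef_rot: [0.198, 0.975, 0.057, 0.088]
ft_force: [0.3, -0.4, -1.8]
width: 0.0192
F [ 0.16  0.21 -1.69] along n 0.31 t 13.8
t 13.8 pos [ 0.5339 -0.1882  0.1334] zt [ 0.1933  0.0758 -0.9782] F [-0.09 -0.28 -0.85] w 0.0191
tool cm [-0.014  0.002  0.151]
rotvec tool [-0.0003 -0.0009  0.    ]
```

```bash
python3 -m jog '[[-0.01,0,0.05,0,0,0,-1],[0,0,0,0,0,0,-1]]';python3 -m jog '[[0,0,0.05,0,0,0,-1],[0,0,0,0,0,0,-1]]';python3 f.py 0
```

```text
time: 14.05
ee_pos: [0.5341, -0.1882, 0.1329]
eef_rot: [0.198, 0.975, 0.057, 0.088]
ft_force: [-0.4, 0.2, -1.7]
width: 0.0189
time: 14.3
ee_pos: [0.5342, -0.1882, 0.1324]
eef_rot: [0.198, 0.975, 0.057, 0.088]
ft_force: [0.7, 0.4, -2.0]
width: 0.0191
F [-0.16  0.08 -2.07] along n 0.0 t 14.55
t 14.55 pos [ 0.5342 -0.1882  0.1324] zt [ 0.1933  0.0758 -0.9782] F [-0.17  0.52 -0.94] w 0.0187
tool cm [-0.007  0.004  0.051]
rotvec tool [-0.0002 -0.0009 -0.    ]
```

```bash
for i in 1 ; do python3 -m jog '[[0,0,0.05,0,0,0,-1],[0,0,0,0,0,0,-1]]'; python3 -m jog '[[0,0,0.05,0,0,0,-1],[0,0,0,0,0,0,-1]]';done;python3 f.py 0; python3 - <<'E'
from bench import r
from h import *
p=r.camera("scene")
b=(200,190,270,260)
cv2.imwrite("pics/g7.png",cv2.convertScaleAbs(cv2.resize(p["frame"][b[1]:b[3],b[0]:b[2],::-1],(560,560),interpolation=cv2.INTER_CUBIC),alpha=2))
E
```

```text
time: 14.8
ee_pos: [0.5343, -0.1882, 0.1319]
eef_rot: [0.198, 0.975, 0.057, 0.088]
ft_force: [-0.3, -0.2, -2.2]
width: 0.0194
time: 15.05
ee_pos: [0.5344, -0.1881, 0.1314]
eef_rot: [0.198, 0.975, 0.057, 0.088]
ft_force: [-0.2, 0.1, -1.2]
width: 0.0191
F [ 0.18  0.11 -2.04] along n -0.04 t 15.3
t 15.3 pos [ 0.5344 -0.1881  0.1315] zt [ 0.1933  0.0758 -0.9782] F [-0.89  0.22 -2.4 ] w 0.0193
tool cm [-0.008  0.003 -0.049]
rotvec tool [-0.0002 -0.0009 -0.    ]
```

View pics/g7.png

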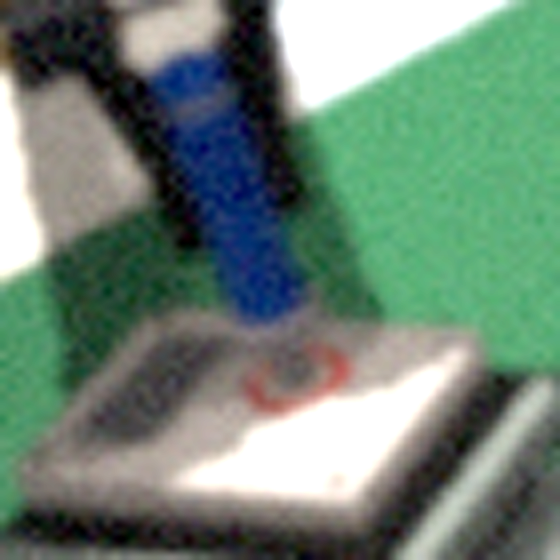

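```bash
python3 -m jog '[[0,0,0.05,0,0,0,-1],[0,0,0,0,0,0,-1]]'; python3 -m jog '[[0,0,0.05,0,0,0,-1],[0,0,0,0,0,0,-1],[0,0,0,0,0,0,-1]]';python3 f.py 0
```

```text
time: 15.6
ee_pos: [0.5346, -0.1881, 0.1311]
eef_rot: [0.198, 0.975, 0.057, 0.088]
ft_force: [-0.4, -0.2, -0.3]
width: 0.0192
time: 15.98
ee_pos: [0.5347, -0.1882, 0.1307]
eef_rot: [0.198, 0.975, 0.057, 0.088]
ft_force: [-0.2, -0.4, 2.5]
width: 0.0191
F [-0.86 -0.23  2.69] along n 4.82 t 16.225
t 16.23 pos [ 0.5347 -0.1881  0.1306] zt [ 0.1936  0.0757 -0.9782] F [-0.84 -0.07  3.12] w 0.0193
tool cm [ 0.008  0.005 -0.138]
rotvec tool [-0.0002 -0.0006  0.    ]
```

```bash
python3 -m jog '[[0,0,0.05,0,0,0,-1],[0,0,0.04,0,0,0,-1],[0,0,0,0,0,0,-1]]';python3 - <<'E'
from bench import r
from h import *
for i in range(2):
    r.camera("top"); s=r.read_state(); print(s["ft_force"].round(2),s["ee_pos"].round(4))
E
```

```text
time: 16.6
ee_pos: [0.5351, -0.1882, 0.1301]
eef_rot: [0.198, 0.975, 0.057, 0.088]
ft_force: [-1.9, -1.0, 6.8]
width: 0.0195
[-2.56 -0.29  6.96] [ 0.5351 -0.1882  0.1301]
[-2.02 -0.48  6.26] [ 0.5351 -0.1882  0.1301]
```

```bash
python3 -m jog '[[0,0,0.04,0,0,0,-1],[0,0,0.04,0,0,0,-1],[0,0,0,0,0,0,-1],[0,0,0,0,0,0,-1]]';python3 f.py 0
```

```text
time: 17.2
ee_pos: [0.5354, -0.1882, 0.1297]
eef_rot: [0.198, 0.975, 0.057, 0.088]
ft_force: [-4.2, 0.3, 9.4]
width: 0.0189
F [-3.08 -0.01  9.79] along n 12.18 t 17.45
t 17.45 pos [ 0.5354 -0.1882  0.1297] zt [ 0.1946  0.0756 -0.978 ] F [-3.37  0.43  9.4 ] w 0.019
tool cm [ 0.059  0.004 -0.244]
rotvec tool [ 0.0001  0.0004 -0.    ]
```

```bash
python3 -m jog '[[0,0,0.018,0,0,0,-1],[0,0,0,0,0,0,-1],[0,0,0,0,0,0,-1],[0,0,0,0,0,0,-1]]';python3 f.py 0;python3 -m jog '[[0,0,0,0,0,0,-1],[0,0,0,0,0,0,-1],[0,0,0,0,0,0,-1],[0,0,0,0,0,0,-1]]';python3 - <<'E'
from bench import r
from h import *
p=r.camera("scene")
b=(200,190,270,260)
cv2.imwrite("pics/g8.png",cv2.convertScaleAbs(cv2.resize(p["frame"][b[1]:b[3],b[0]:b[2],::-1],(560,560),interpolation=cv2.INTER_CUBIC),alpha=2))
E
```

```text
time: 17.95
ee_pos: [0.5354, -0.1883, 0.1296]
eef_rot: [0.198, 0.975, 0.057, 0.088]
ft_force: [-3.3, 0.2, 10.2]
width: 0.0189
F [-3.51 -0.58 10.23] along n 12.74 t 18.2
t 18.2 pos [ 0.5354 -0.1883  0.1295] zt [ 0.1947  0.0756 -0.9779] F [-3.91 -0.52 10.32] w 0.0188
tool cm [ 0.063  0.005 -0.256]
rotvec tool [ 0.0001  0.0005 -0.    ]
time: 18.7
ee_pos: [0.5355, -0.1882, 0.1296]
eef_rot: [0.198, 0.975, 0.057, 0.088]
ft_force: [-3.3, -0.9, 10.4]
width: 0.0192
```

View pics/g8.png

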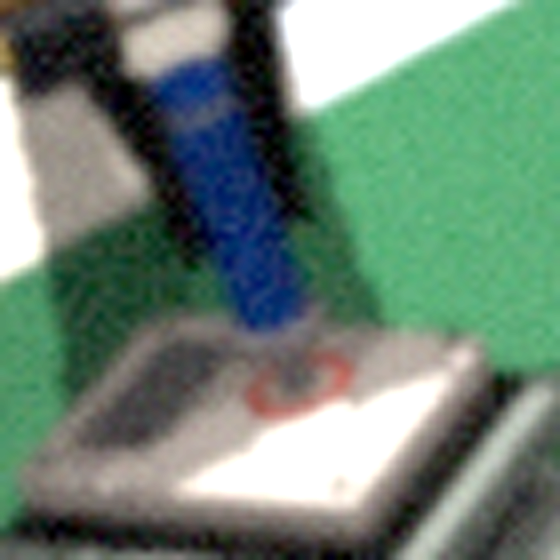

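```bash
python3 -m jog '[[0,0,-0.1,0,0,0,-1],[0,0,-0.1,0,0,0,-1],[0,0,-0.15,0,0,0,-1],[0,0,-0.3,0,0,0,-1],[0,0,-0.6,0,0,0,-1],[0,0,-1,0,0,0,-1],[0,0,-2,0,0,0,-1],[0,0,-2,0,0,0,-1],[0,0,-2,0,0,0,-1],[0,0,-1,0,0,0,-1],[0,0,0,0,0,0,-1],[0,0,0,0,0,0,-1]]'; python3 - <<'E'
from bench import r
from h import *
delta(r,[.5367,.1308,.2156],[0,0,1])
p=r.camera("scene")
b=(190,130,290,265)
cv2.imwrite("pics/g9.png",cv2.convertScaleAbs(cv2.resize(p["frame"][b[1]:b[3],b[0]:b[2],::-1],None,fx=4,fy=4,interpolation=cv2.INTER_CUBIC),alpha=2))
E
```

```text
time: 20.25
ee_pos: [0.5168, -0.1946, 0.2184]
eef_rot: [0.198, 0.975, 0.057, 0.087]
ft_force: [-0.9, 0.3, -1.3]
width: 0.019
t 20.25 pos [ 0.5168 -0.1946  0.2184] zt [ 0.1923  0.0761 -0.9784] F [-0.88  0.34 -1.35] w 0.019
tool cm [11.119 30.491  3.135]
rotvec tool [ 0.1462  0.1485 -0.    ]
```

View pics/g9.png

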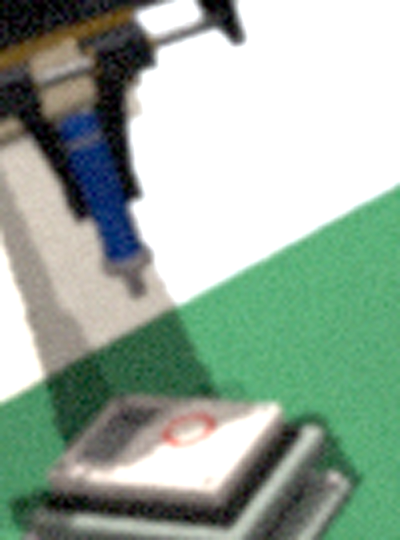

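```bash
python3 -m jog '[[0,0,0,0.03,0.03,0,-1],[0,0,0,0.04,0.04,0,-1],[0,0,0,0.04,0.043,0,-1],[0,0,0,0.0362,0.0355,0,-1],[0,0,0,0,0,0,-1],[0,0,0,0,0,0,-1]]'; python3 - <<'E'
from bench import r
from h import *
delta(r,[.5369,.1309,.1800],[0,0,1])
E
```

```text
time: 21.05
ee_pos: [0.517, -0.1951, 0.2189]
eef_rot: [0.199, 0.98, -0.0, 0.0]
ft_force: [-0.1, 0.4, -1.3]
width: 0.0188
t 21.05 pos [ 0.517  -0.1951  0.2189] zt [ 8.e-04 -4.e-04 -1.e+00] F [-0.11  0.4  -1.27] w 0.0188
tool cm [10.898 30.786  3.877]
rotvec tool [-0.0001  0.0009 -0.    ]
```

```bash
python3 -m jog '[[0.4,1,0,-0.0001,0.0009,0,-1],[0.7,2,0,0,0,0,-1],[1,3,0,0,0,0,-1],[1.3,3.6,0,0,0,0,-1],[1.3,3.6,0,0,0,0,-1],[1.3,3.6,0,0,0,0,-1],[1.3,3.6,0,0,0,0,-1],[1.2,3.4,0,0,0,0,-1],[1,3,0,0,0,0,-1],[0.7,2,0,0,0,0,-1],[0.5,1.3,0,0,0,0,-1],[0.2,0.7,0,0,0,0,-1],[0,0,1,0,0,0,-1],[0,0,0.7,0,0,0,-1],[0,0,0,0,0,0,-1],[0,0,0,0,0,0,-1],[0,0,0,0,0,0,-1]]'; python3 - <<'E'
from bench import r
from h import *
delta(r,[.5369,.1309,.1200],[-0.0019,-.0008,1])
E
```

```text
time: 23.18
ee_pos: [0.5371, 0.1311, 0.2025]
eef_rot: [0.199, 0.98, 0.0, 0.0]
ft_force: [-0.2, -0.5, -1.9]
width: 0.0193
t 23.18 pos [0.5371 0.1311 0.2025] zt [ 6.e-04  4.e-04 -1.e+00] F [-0.18 -0.46 -1.86] w 0.0193
tool cm [ 0.012 -0.032  8.248]
rotvec tool [-0.0009 -0.001   0.    ]
```

```bash
python3 -m jog '[[0.01,-0.03,1.5,0,0,0,-1],[0,0,2,0,0,0,-1],[0,0,2,0,0,0,-1],[0,0,1.2,0,0,0,-1],[0,0,0.4,0,0,0,-1],[0,0,0,0,0,0,-1],[0,0,0,0,0,0,-1],[0,0,0,0,0,0,-1]]'; python3 - <<'E'
from bench import r
from h import *
delta(r,[.5369,.1309,.0916],[-.0,-.0,1])
p=r.camera("scene");c=cam(p);s=r.read_state();R=Ro.from_quat(s["eef_rot"]).as_matrix()
b=(290,110,370,220)
cv2.imwrite("pics/g10.png",cv2.convertScaleAbs(cv2.resize(p["frame"][b[1]:b[3],b[0]:b[2],::-1],None,fx=5,fy=5,interpolation=cv2.INTER_CUBIC),alpha=2))
for d in(-.0374,.0466,.0655): print(d,((proj(c,s["ee_pos"]+R[:,2]*d)[0]-[290,110])*5).round(1))
print(((proj(c,[.5374,.131,.045])[0]-[290,110])*5).round(1))
E
```

```text
time: 24.18
ee_pos: [0.537, 0.131, 0.1317]
eef_rot: [0.199, 0.98, 0.0, 0.0]
ft_force: [-0.5, 0.3, -2.3]
width: 0.0187
t 24.18 pos [0.537  0.131  0.1317] zt [ 1.e-03  5.e-04 -1.e+00] F [-0.51  0.32 -2.34] w 0.0187
tool cm [ 0.008 -0.022  4.012]
rotvec tool [ 0.0009  0.0007 -0.    ]
-0.0374 [195.7 168.5]
0.0466 [195.  313.1]
0.0655 [194.8 344.1]
[195.1 378.3]
```

View pics/g10.png

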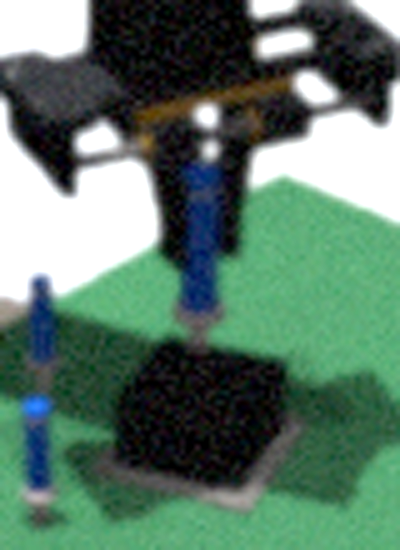

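Punch upright, die aligned with the hole as predicted (axis at x≈197 in the crop). Lowering.

```bash
python3 -m jog '[[0,-0.01,0.8,0.0009,0.0007,0,-1],[0,0,0.8,0,0,0,-1],[0,0,0.8,0,0,0,-1],[0,0,0.6,0,0,0,-1],[0,0,0.4,0,0,0,-1],[0,0,0.2,0,0,0,-1],[0,0,0,0,0,0,-1],[0,0,0,0,0,0,-1],[0,0,0,0,0,0,-1]]'; python3 - <<'E'
from bench import r
from h import *
delta(r,[.5369,.1309,.0916],[0,0,1])
E
```

```text
time: 25.35
ee_pos: [0.5368, 0.1309, 0.0954]
eef_rot: [0.199, 0.98, -0.0, -0.0]
ft_force: [0.0, 0.2, -1.7]
width: 0.0192
t 25.35 pos [0.5368 0.1309 0.0954] zt [-5.e-04 -2.e-04 -1.e+00] F [ 0.04  0.16 -1.68] w 0.0192
tool cm [-0.012  0.004  0.378]
rotvec tool [-0.0004 -0.0004 -0.    ]
```

```bash
python3 -m jog '[[0,0,0.15,0,0,0,-1],[0,0,0.15,0,0,0,-1],[0,0,0,0,0,0,-1]]';python3 -m jog '[[0,0,0.05,0,0,0,-1],[0,0,0.03,0,0,0,-1],[0,0,0,0,0,0,-1],[0,0,0,0,0,0,-1]]'
```

```text
time: 25.72
ee_pos: [0.5366, 0.1308, 0.092]
eef_rot: [0.199, 0.98, -0.0, -0.0]
ft_force: [-0.8, -0.1, -1.6]
width: 0.0191
time: 26.22
ee_pos: [0.5367, 0.1308, 0.0916]
eef_rot: [0.199, 0.98, -0.0, -0.0]
ft_force: [-0.9, -1.3, 2.7]
width: 0.0192
```

```bash
python3 -m jog '[[0,0,0,0,0,0,-1],[0,0,0,0,0,0,-1],[0,0,0,0,0,0,-1]]' 8; python3 -m jog '[[0,0,0,0,0,0,0.3],[0,0,0,0,0,0,0.6],[0,0,0,0,0,0,0.8],[0,0,0,0,0,0,0.8],[0,0,0,0,0,0,0.8],[0,0,0,0,0,0,0.8],[0,0,0,0,0,0,0.8],[0,0,0,0,0,0,0.8]]'; python3 -m jog '[[0,0,-0.5,0,0,0,0.8],[0,0,-1,0,0,0,0.8],[0,0,-2,0,0,0,0.8],[0,0,-3,0,0,0,0.8],[0,0,-3,0,0,0,0.8],[0,0,-3,0,0,0,0.8],[0,0,-3,0,0,0,0.8],[0,0,-1,0,0,0,0.8],[0,0,0,0,0,0,0.8],[0,0,0,0,0,0,0.8]]'; python3 - <<'E'
from bench import r
from h import *
p=r.camera("scene"); cv2.imwrite("pics/s11.png",p["frame"][:,:,::-1])
b=(290,110,370,220)
a=cv2.resize(p["frame"][b[1]:b[3],b[0]:b[2],::-1],(400,550),interpolation=cv2.INTER_CUBIC)
b=(190,190,270,300); c2=cv2.resize(p["frame"][b[1]:b[3],b[0]:b[2],::-1],(400,550),interpolation=cv2.INTER_CUBIC)
cv2.imwrite("pics/g11.png",cv2.convertScaleAbs(np.hstack([a,c2]),alpha=2))
c=cam(p)
for z in(.129,.051,.045): print(((proj(c,[.5374,.131,z])[0]-[290,110])*5).round(1))
E
```

```text
time: 26.6
ee_pos: [0.5368, 0.1308, 0.0915]
eef_rot: [0.199, 0.98, -0.0, -0.0]
ft_force: [-1.5, -1.0, 2.7]
width: 0.0197
time: 27.6
ee_pos: [0.5366, 0.1308, 0.0914]
eef_rot: [0.199, 0.98, -0.0, -0.0]
ft_force: [-0.6, -0.7, -0.1]
width: 0.0777
time: 28.85
ee_pos: [0.5363, 0.1308, 0.2552]
eef_rot: [0.199, 0.98, -0.001, -0.001]
ft_force: [0.4, -0.1, -0.6]
width: 0.0785
[196.  239.2]
[195.1 368.7]
[195.1 378.3]
```

View pics/g11.png

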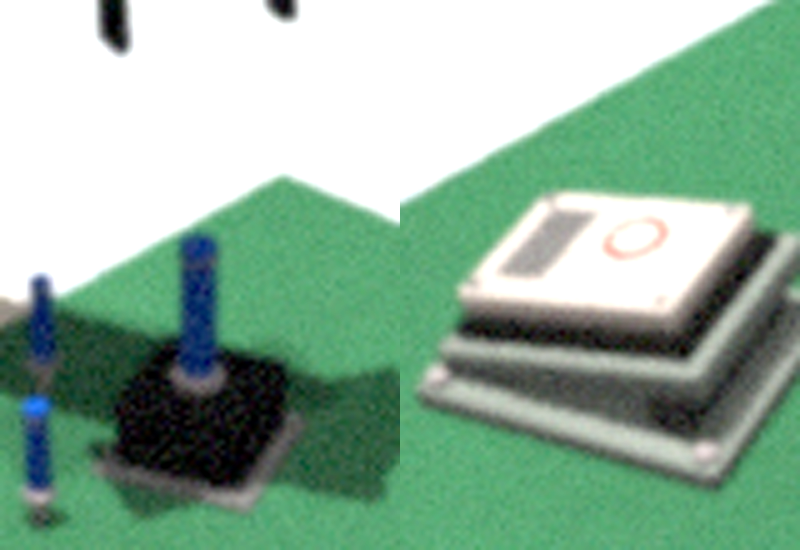

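View pics/s11.png

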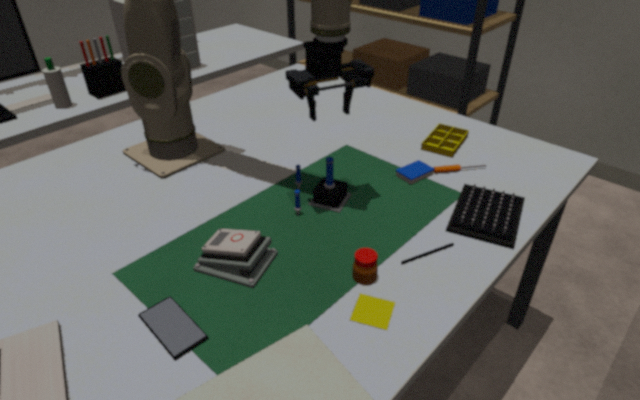

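```bash
python3 - <<'E'
from bench import r
from h import *
import pickle
C,fr=pickle.load(open("f0.pkl","rb"))
p=r.camera("scene")["frame"].astype(np.float32)
a=fr["scene"].astype(np.float32)
for n,b in dict(punch=(318,150,342,185),dev=(200,225,275,280),jar=(348,240,385,290),phone=(135,290,215,360),tin=(415,120,475,160)).items():
    f=lambda I:cv2.GaussianBlur(I[b[1]:b[3],b[0]:b[2]].mean(2),(0,0),1)
    print(n,cv2.phaseCorrelate(f(a),f(p)))
print(r.close_job())
E
```

```text
punch ((-0.13178508395475141, -0.11082506519395352), 0.8629597235057089)
dev ((0.5576093053594704, 0.020834249902833335), 0.9976635354359945)
jar ((-0.004104096495940013, 0.040969315675965845), 0.995484888792038)
phone ((0.020209298144870047, -0.03247485470269851), 0.9918943403288722)
tin ((-0.012249852466847955, 0.0381106220285794), 1.1195445438226064)
the job is handed in; nothing more can be done
None
```

The stamp is done and the punch is back in its holder. I handed the job in at about 29 s of the 64 s allowed.

- **Stamp:** I pressed the largest punch square to the sloped face, to within about 0.001 rad of the target direction. The force was about 12–13 N for roughly 1.5 s, and no reading passed about 13 N. In the picture the die sat inside the white spot, and I lifted it off straight along the face normal. While pressing, the arm gave about 0.6 mm sideways, with roughly 1 N of side force.
- **Return:** The wrist force showed the collar seating at the height where I had first gripped it. The final picture shows the punch upright, fully down and released, within about 0.15 px (under 1 mm) of where it started.
- **Bystanders:** The jar and phone showed no shift (under 0.05 px). For the tin I compared the wrong box (the yellow tray), so it was checked only by eye and looked in place. No move took the arm near it.
- **Check that disagreed:** The enclosure's image was offset by 0.56 px (about 1.5 mm) from its first picture. It may be a small leftover shift on its springs or a change in shadow. I did not settle which before handing in.

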